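Set the sprung jaw of a trimming jig to its half-open stop

ROBOT

A 6-joint arm with a two-finger parallel gripper is mounted at the origin on the work surface. World frame = base frame: x ahead of the robot, y to its left, z up, the work surface at z = 0. Lengths are in mm, angles in rad, forces in N, time in s.
With the tool pointing down it reaches from about 400 to 925 mm from the base axis. Payload 12.5 kg.
Tool frame: the origin (TCP) lies on the centre line of the jaws, within the pads' length; the fingertips stand 14 mm ahead of it and the grasp point (between the pads) lies 5 mm behind it; z points along the fingers, x is the direction in which the jaws open and shut, and the axes are right-handed (so a half turn about z gives the same grasp; the last joint's range is limited). The gripper opens to 95 mm and grips with 3 to 60 N. Pads are 20 mm wide; open, the fingers measure 119 mm over their backs; the gripper's body (75 mm by 180 mm) begins 59 mm behind the grasp point.
Start: joints at [1.227, 0.491, 1.559, -0, 1.092, -0.106], TCP at [147.209, 607.433, 228.661] pointing down, gripper open.
Joint ranges: [-3.1, 3.1], [-0.84, 2.19], [0.05, 2.79], [-1.13, 4.28], [0.06, 2.93], [-2.69, 2.69]. Speed limits (rad/s): [2.22, 2.22, 2.79, 3.14, 3.14, 3.14].

INTERFACE

Orientations are given as [roll, pitch, yaw] about the fixed x, y, z axes, in that order (R = Rz(yaw) Ry(pitch) Rx(roll)).
In Python, from cell import state, read_camera, job_done gives the robot as it stands.
- The arm moves only by the shell command python3 -m handwheel 'ROWS'. ROWS is JSON, a list of rows, each an object of numbers: "hand": the finger opening in m, from 0 to 0.0951; "x", "y", "z": the shift along the world's x, y, z in m; "spin": the turn about the world's z in units of 5 degrees (1.0 is 5 degrees). In form: [{"hand": .., "x": .., "y": .., "z": .., "spin": ..}, ...]. A call has 1 to 20 rows; each row is the pose to reach, as a shift and turn from the pose commanded when the call began; what a row does not reach only later rows make up. A row lasts 1/12 s, in which the tool goes at most 41.7 mm and 7.16 degrees, less where a joint would pass 70% of its speed; a pose out of reach is approached as far as the arm can. A call with a gripper value outside its range is refused whole. The fingers move at their own pace and stop on an object; the grip force is fixed at half the most. Time passes only in rows, so rows that repeat a pose let the fingers close. It gives the time, the measured TCP pose, the force and the opening at its end, in the units of the state.
- state(): the state, without advancing time (a new reading comes with each control period).
- read_camera(name): name is "scene" or "side" or "wrist"; returns a dict with "img" (384x512x3 uint8, red, green, blue), "fx", "fy", "cx", "cy" (pixels), "D" ([k1, k2, p1, p2, k3] as OpenCV has them; the pictures are not rectified), "T" (4x4, takes a point from camera to world coordinates). Camera axes: x right, y down, z forward; pixel columns grow to the right and rows downward; lengths in mm; the calibration is good to about 2 mm. A picture is of the moment at which its call begins. There is no depth.
- job_done(): hands the job in, once; it reports no verdict.
The state is a dict: "t": time; "joints": joint angles; "qvel": joint speeds; "tau": joint torques, N m; "eef_pos": TCP position; "tcp_rot": TCP orientation; "ft_force": force on the tool from outside, world axes, zero at the start; "moment": the same for the moment, N m; "opening": opening from 0.0 (shut) to 1.0 (fully open).
Only numpy, scipy, OpenCV 4.12 (cv2) and the standard library are available. Lean on these libraries where they do the work, as an engineer would, in place of code of your own. Each camera call takes 0.05 s, during which the arm holds its last target. There are 200 camera calls.

TASK

Get the pot-trimming jig ready for the next beaker: with the fingertips, push the front of the upright blue plate so that its sprung jaw slides back well past half way, towards its far stop, then let it go so that it springs forward and catches on the red-capped stop pin, half open. Only push the plate: do not grip it or touch its dark back. Leave the pots and the tool around the jig where they are, and finish with the hand clear.

Things in the scene. Friction and masses are not known exactly. Their poses are not given: they have to be found in the camera images.
- jig: The jig's bed, fixed to the table (place and direction differ each time): plywood 355 x 130 x 12 mm, from x = -155 to +200 mm in its own frame, origin on the table's top, z up. Its own +x is the direction in which the jaw opens. Across the -x end stands a fixed head with cork pads (65 mm high, to x = -105 mm); at x = 105 mm a dark bridge 62 mm high carries the stop pin.
- push_plate: Upright blue plate on the sliding jaw, 80 mm wide (y), 80 mm high (z), 10 mm thick. Origin at the centre of its front face, 90 mm above the table (face spans heights 50 to 130 mm); +x is the push direction, z up; it moves with the jaw, the face at the jig's x = 0 when closed. On its -x side cork pads jut out 30 mm, but nothing there as far as the fixed head is higher than 70 mm.
- plate_back: Dark steel backing behind the blue plate, 80 mm wide, 68 mm high (12 mm lower than the blue plate's top), 6 mm thick; origin 10 mm behind the blue face, 84 mm above the table. Not to be touched.
- jaw (a joint): Jaw travel along the jig's +x, m: 0 closed (at the start), 0.060 at the far stop. A spring pushes it back towards 0, about 4 N at 0 rising to 8 N at the stop. Let go short of 0.036 it slides back to 0; pushed beyond about 0.037 the stop pin drops, and after letting go it springs forward and stays caught at 0.036.
- stop_pin (a joint): How far the sprung vertical stop pin has dropped, m: 0 while it rides on the jaw's bar, 0.010 when it has dropped into the slot and can hold the jaw. It drops by itself.
- pin_cap (a point): Top of the pin's round red cap (24 mm across), 94 mm above the table while the pin is up, 84 mm when it has dropped; at the jig's x = 105 mm, y = 0.
- beaker_a_mid (a point): Centre (half-way up) of a loose clay beaker, 64 mm across, 95 mm high, standing beside the jig. Loose; may only be left alone.
- beaker_b_mid (a point): Centre of a second, alike clay beaker. Loose; may only be left alone.
- clay_bowl_mid (a point): Centre of a loose clay bowl, 90 mm across, 50 mm high, beside the jig. Loose; may only be left alone.
- trim_tool: Loose loop tool, wooden handle 100 x 16 x 16 mm along its x with a wire loop to +90 mm; origin under the handle's middle. Loose; may only be left alone.

How it is judged (in metres and radians):
On the way, in this order (a step that is already met when the one before it is completed fails the run):
1. the jaw is pushed beyond the half-way catch (travel over 42 mm) with the fingers on the blue plate (value of joint jaw above 0.042 m and contact force between the fingers and push_plate above 0.5 N), for 0.1 s.
2. let go, the jaw has come back and is caught on the dropped stop pin (value of joint jaw between 0.032 and 0.039 m and value of joint stop_pin above 0.007 m and contact force between each of the arm, the fingers and push_plate below 0.2 N), for 0.3 s.
At the end, for the whole second after the job is handed in: The jaw rests caught at 36 mm of travel (32 to 39 mm), the stop pin dropped by more than 7 mm; the pots and the tool are within 15 mm of where they stood, the pots upright (value of joint jaw between 0.032 and 0.039 m and value of joint stop_pin above 0.007 m and velocity of joint jaw between -0.005 and 0.005 m/s and not (distance of any of beaker_a_mid, beaker_b_mid, clay_bowl_mid, trim_tool from where it was at the start of the episode above 0.015 m or angle between any of beaker_a_mid, beaker_b_mid, clay_bowl_mid's own z axis and vertical above 0.3 rad)); the robot touches nothing.
It fails at once if a pot or the tool was moved by more than 15 mm, lifted or tipped (distance of any of beaker_a_mid, beaker_b_mid, clay_bowl_mid, trim_tool from where it was at the start of the episode above 0.015 m or angle between any of beaker_a_mid, beaker_b_mid, clay_bowl_mid's own z axis and vertical above 0.3 rad).
It fails at once if the plate was gripped or touched on its dark back (contact force between any of the fingers, the arm and plate_back above 1 N).
It also fails if it takes over 38 s, if anything falls off the work surface, if the arm or the gripper's body presses on something with over 40 N, if the wrist force passes 120 N, or if a joint passes its speed limit or range.

## Working session

There is one attempt and no reset: what is moved stays moved. The work goes in short steps, Python scripts to look and compute and a shell command to move; the robot and the scene stay as the last step left them, time stands still between calls to the robot, and variables do not carry over. Pictures are saved under pics/ and viewed, about 8 in all and at most 12, crops included, and the job is handed in when it is done.

```bash
mkdir -p pics; python3 - <<'E'
from cell import state, read_camera
import cv2,pickle
s=state();print(s)
for n in("scene","side"):
    c=read_camera(n);pickle.dump(c,open(f"pics/{n}0.pkl","wb"))
    cv2.imwrite(f"pics/{n}0.png",cv2.resize(c["img"][...,::-1],(800,600),interpolation=cv2.INTER_CUBIC));print(n,c["T"][:3,3])
E
```

```text
{'t': 0.0, 'joints': array([ 1.22740680e+00,  4.91548684e-01,  1.55943090e+00,  1.20630281e-06,
        1.09171459e+00, -1.05621119e-01]), 'qvel': array([ 0.00163172, -0.00046197,  0.00176326,  0.00114216, -0.00048532,
       -0.00083123]), 'tau': array([ 2.40480033e-03, -6.12640214e+01, -2.58178210e+01,  6.93633920e-02,
        4.82752465e-02, -8.12989288e-05]), 'eef_pos': array([147.12377907, 607.20684985, 228.07488877]), 'tcp_rot': array([-3.14147546e+00,  1.09526504e-03,  1.33302742e+00]), 'ft_force': array([-0.37528198,  0.9306963 ,  0.49546195]), 'moment': array([-0.04859923, -0.06291975,  0.03051606]), 'opening': 1.000711162666761}
scene [995.47880411 307.35922807 763.27611234]
side [ 437.21681089 -476.25161859  692.93938631]
```

View pics/scene0.png

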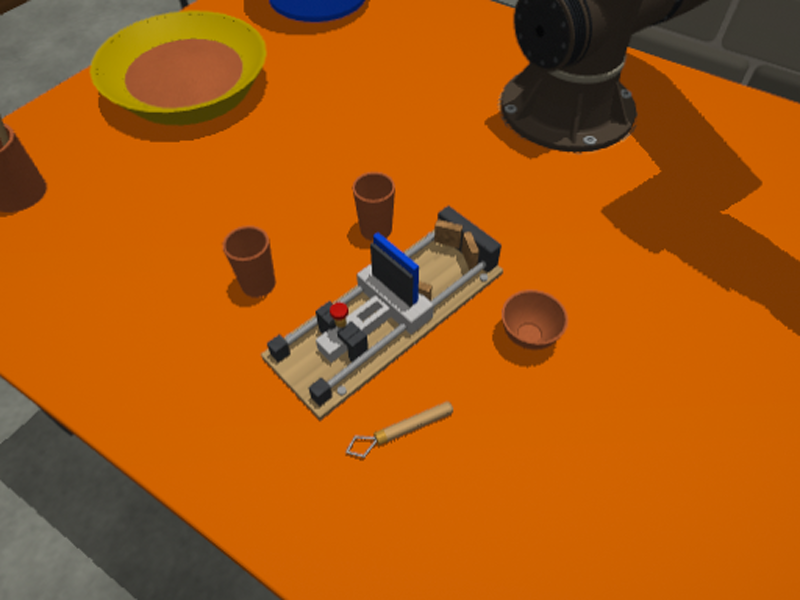

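View pics/side0.png

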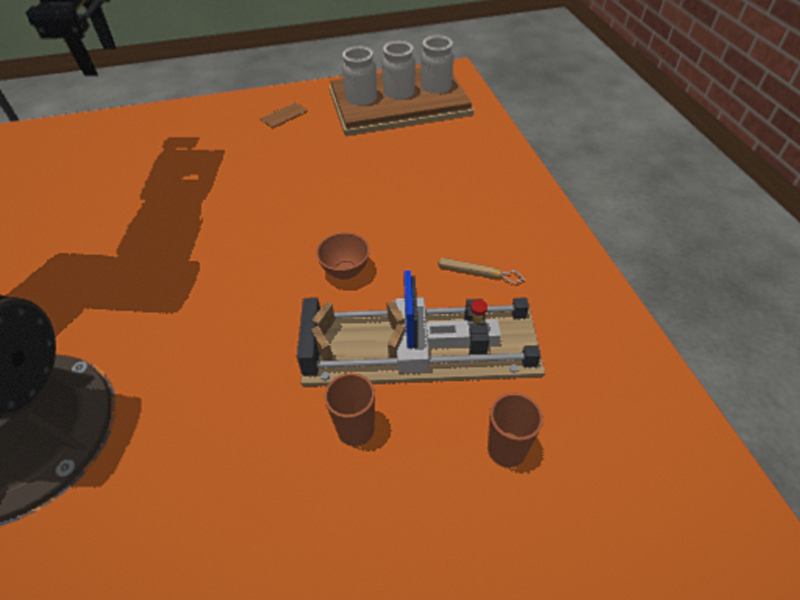

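The scene view shows the blue plate's top edge from (375,236) to (418,270), the red cap at (339,311), and the bed's corners at (320,417), (263,356) and (502,270). In the side view the cap is at (479,306) and the near bed corners are at (302,384) and (543,376). The jig's +x points roughly along world +x, with the bowl and tool on the +y side and the beakers on -y. Next I'll fit the pose.

```bash
cat > fit.py <<'E'
import numpy as np,cv2,pickle
from scipy.optimize import least_squares
C={n:pickle.load(open(f"pics/{n}0.pkl","rb")) for n in("scene","side")}
def proj(c,P):
    Ti=np.linalg.inv(c["T"]);K=np.array([[c["fx"],0,c["cx"]],[0,c["fy"],c["cy"]],[0,0,1]])
    return cv2.projectPoints(np.array(P,float).reshape(-1,1,3),cv2.Rodrigues(Ti[:3,:3])[0],Ti[:3,3],K,np.array(c["D"],float))[0][:,0]
def world(p,P):
    c,s=np.cos(p[2]),np.sin(p[2]);P=np.array(P,float);return P@np.array([[c,s,0],[-s,c,0],[0,0,1]])+[p[0],p[1],0]
def ray(c,uv,z):  # point at height z
    K=np.array([[c["fx"],0,c["cx"]],[0,c["fy"],c["cy"]],[0,0,1]])
    d=cv2.undistortPoints(np.array([[uv]],float)*.64,K,np.array(c["D"],float))[0,0]
    d=c["T"][:3,:3]@[*d,1];o=c["T"][:3,3];return o+d*(z-o[2])/d[2]
O={"scene":[((200,65,0),(320,418)),((200,-65,12),(263,355)),((-155,65,12),(502,269)),((105,0,94),(339,310)),((5,-40,130),(375,236)),((5,40,130),(418,270))],
"side":[((-155,-65,0),(303,385)),((200,-65,0),(543,377)),((105,0,94),(479,306)),((5,40,130),(407,272))]}
f=lambda p:np.concatenate([(proj(C[n],world(p,[a for a,_ in o]))-.64*np.array([b for _,b in o])).ravel() for n,o in O.items()])
if __name__=="__main__":
    r=least_squares(f,[550,50,0.]);p=r.x;print(p,np.degrees(p[2]));print(r.fun.round(1).reshape(-1,2).tolist())
    for n,P in dict(cap=(105,0,94),face=(0,0,90)).items(): print(n,world(p,[P]))
    for n,uvs,h in(("A",[("scene",(374,181)),("side",(351,390))],95),("B",[("scene",(248,238)),("side",(515,410))],95),("bowl",[("scene",(534,308)),("side",(343,245))],50)):
        for cam,uv in uvs: print(n,ray(C[cam],uv,h).round())
    d=np.array([np.cos(p[2]),np.sin(p[2])]);print("dir",d)
E
python3 fit.py
```

```text
[ 5.54749233e+02 -1.63843278e+00 -2.22909210e-01] -12.771756950444754
[[-0.1, 2.6], [-2.2, -0.6], [1.3, 0.2], [-0.3, -0.5], [0.1, -1.7], [-0.8, -1.4], [-1.2, 0.8], [0.0, -0.3], [-0.2, -1.2], [-0.2, -2.1]]
cap [[657.15137    -24.85055034  94.        ]]
face [[554.74923331  -1.63843278  90.        ]]
A [ 442. -123.   95.]
A [ 455. -114.   95.]
B [ 632. -202.   95.]
B [ 642. -194.   95.]
bowl [484. 173.  50.]
bowl [499. 191.  50.]
dir [ 0.97525844 -0.22106779]
```

```bash
python3 -m handwheel '[{"hand":0,"x":0.02,"y":-0.034},{"hand":0,"x":0.04,"y":-0.068},{"hand":0,"x":0.06,"y":-0.102},{"hand":0,"x":0.08,"y":-0.137},{"hand":0,"x":0.10,"y":-0.171},{"hand":0,"x":0.12,"y":-0.205},{"hand":0,"x":0.14,"y":-0.239},{"hand":0,"x":0.16,"y":-0.273},{"hand":0,"x":0.18,"y":-0.307},{"hand":0,"x":0.20,"y":-0.342},{"hand":0,"x":0.22,"y":-0.376},{"hand":0,"x":0.24,"y":-0.41},{"hand":0,"x":0.26,"y":-0.444},{"hand":0,"x":0.28,"y":-0.478},{"hand":0,"x":0.30,"y":-0.512},{"hand":0,"x":0.32,"y":-0.547},{"hand":0,"x":0.335,"y":-0.572},{"hand":0,"x":0.349,"y":-0.596},{"hand":0,"x":0.349,"y":-0.596},{"hand":0,"x":0.349,"y":-0.596}]'
python3 - <<'E'
from cell import *
import cv2,pickle,numpy as np
from fit import *
w=read_camera("wrist");s=read_camera("scene");d=read_camera("side")
for n,c in(("wrist",w),("scene",s),("side",d)):pickle.dump(c,open(f"pics/{n}1.pkl","wb"))
cv2.imwrite("pics/w1.png",cv2.resize(w["img"][...,::-1],(800,600),interpolation=cv2.INTER_CUBIC))
p=[554.75,-1.64,-.2229]
print(proj(w,world(p,[(0,-40,130),(0,40,130),(10,-40,130),(10,40,130),(105,0,94)]))/.64)
st=state();print(st["t"],st["eef_pos"],st["tcp_rot"],st["opening"])
E
```

```text
[[-147.68120434  830.49160511]
 [ -76.27777253  840.89728907]
 [-143.51317588  836.26308809]
 [ -72.50337     846.65298332]
 [ -49.48141131  852.72421141]]
0.25 [147.18547166 607.34815303 228.40193218] [-3.14155577e+00  3.84608846e-04  1.33298207e+00] 0.9985786320476405invalid input
```

View pics/w1.png

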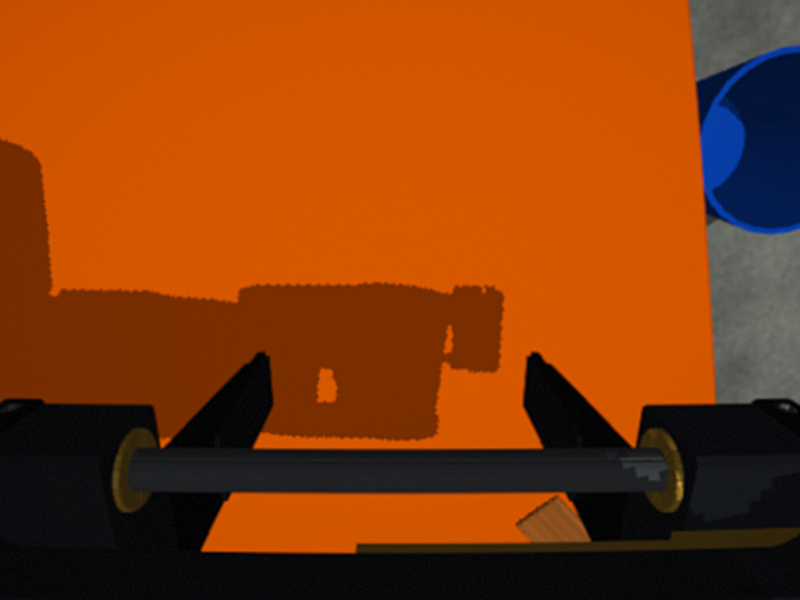

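The wrist picture only shows bare table, because the call was refused and the arm didn't move. I probably need to give every field in each row.

```bash
python3 -m handwheel '[{"hand":0,"x":0.02,"y":-0.034,"z":0,"spin":0},{"hand":0,"x":0.04,"y":-0.068,"z":0,"spin":0},{"hand":0,"x":0.06,"y":-0.102,"z":0,"spin":0},{"hand":0,"x":0.08,"y":-0.137,"z":0,"spin":0},{"hand":0,"x":0.10,"y":-0.171,"z":0,"spin":0},{"hand":0,"x":0.12,"y":-0.205,"z":0,"spin":0},{"hand":0,"x":0.14,"y":-0.239,"z":0,"spin":0},{"hand":0,"x":0.16,"y":-0.273,"z":0,"spin":0},{"hand":0,"x":0.18,"y":-0.307,"z":0,"spin":0},{"hand":0,"x":0.20,"y":-0.342,"z":0,"spin":0},{"hand":0,"x":0.22,"y":-0.376,"z":0,"spin":0},{"hand":0,"x":0.24,"y":-0.41,"z":0,"spin":0},{"hand":0,"x":0.26,"y":-0.444,"z":0,"spin":0},{"hand":0,"x":0.28,"y":-0.478,"z":0,"spin":0},{"hand":0,"x":0.30,"y":-0.512,"z":0,"spin":0},{"hand":0,"x":0.32,"y":-0.547,"z":0,"spin":0},{"hand":0,"x":0.335,"y":-0.572,"z":0,"spin":0},{"hand":0,"x":0.349,"y":-0.596,"z":0,"spin":0},{"hand":0,"x":0.349,"y":-0.596,"z":0,"spin":0},{"hand":0,"x":0.349,"y":-0.596,"z":0,"spin":0}]'
cat > look.py <<'E'
from cell import *
import cv2,pickle,sys
from fit import *
n,tag=sys.argv[1:3]
w=read_camera(n);pickle.dump(w,open(f"pics/{n}{tag}.pkl","wb"))
cv2.imwrite(f"pics/{n}{tag}.png",cv2.resize(w["img"][...,::-1],(800,600),interpolation=cv2.INTER_CUBIC))
p=[554.75,-1.64,-.2229]
print(proj(w,world(p,[(0,-40,130),(0,40,130),(10,-40,130),(10,40,130),(105,0,94)])).round(1)/.64)
st=state();print(st["t"],st["eef_pos"],st["tcp_rot"],st["opening"],st["ft_force"])
E
python3 look.py wrist 2
```

```text
t: 1.92
eef_pos: [496.4, 10.5, 228.3]
tcp_rot: [-3.141, -0.0, 1.331]
ft_force: [-0.8, 0.4, 0.5]
opening: 0.004
[[332.5     407.1875 ]
 [471.875   405.15625]
 [333.59375 422.5    ]
 [471.40625 420.46875]
 [403.90625 512.96875]]
1.9667 [495.88695816  11.37037527 228.40410933] [-3.14078559e+00 -1.81103054e-04  1.33187445e+00] 0.006418028504902271 [0.26871663 0.60271129 0.47221843]
```

View pics/wrist2.png

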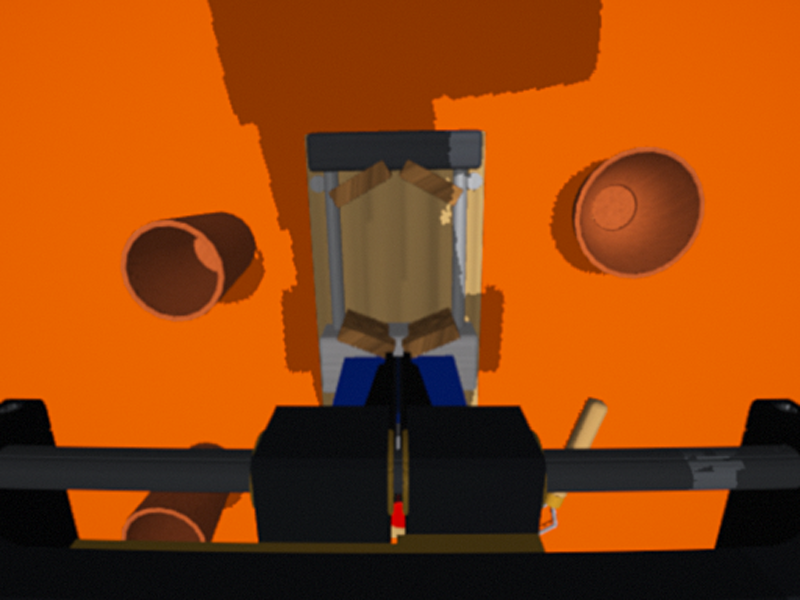

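The wrist view agrees with the fit: the plate is centred under the closed fingers (columns about 333–471), the cap is at (400,515), and the yaw is aligned. Next I'll descend in front of the plate.

```bash
python3 -m handwheel '[{"hand":0,"x":0,"y":0,"z":-0.02,"spin":0},{"hand":0,"x":0,"y":0,"z":-0.045,"spin":0},{"hand":0,"x":0,"y":0,"z":-0.07,"spin":0},{"hand":0,"x":0,"y":0,"z":-0.095,"spin":0},{"hand":0,"x":0,"y":0,"z":-0.115,"spin":0},{"hand":0,"x":0,"y":0,"z":-0.124,"spin":0},{"hand":0,"x":0,"y":0,"z":-0.124,"spin":0},{"hand":0,"x":0,"y":0,"z":-0.124,"spin":0}]'
python3 -m handwheel '[{"hand":0,"x":0.008,"y":-0.002,"z":0,"spin":0},{"hand":0,"x":0.016,"y":-0.004,"z":0,"spin":0},{"hand":0,"x":0.024,"y":-0.006,"z":0,"spin":0},{"hand":0,"x":0.032,"y":-0.007,"z":0,"spin":0},{"hand":0,"x":0.039,"y":-0.009,"z":0,"spin":0},{"hand":0,"x":0.039,"y":-0.009,"z":0,"spin":0}]'
python3 look.py side 3
```

```text
t: 2.63
eef_pos: [496.2, 12.1, 105.1]
tcp_rot: [-3.141, -0.0, 1.334]
ft_force: [0.7, 0.1, 0.4]
opening: 0.003
t: 3.13
eef_pos: [536.8, 2.0, 104.8]
tcp_rot: [3.14, -0.0, 1.333]
ft_force: [-0.1, 0.3, -0.1]
opening: 0.007
[[405.3125  313.28125]
 [403.125   268.90625]
 [412.96875 312.96875]
 [410.15625 268.59375]
 [478.75    304.21875]]
3.1833 [535.85716513   2.18125666 104.61703546] [ 3.14126285e+00 -1.29093584e-04  1.33271441e+00] 0.003315769067006618 [-0.79752263 -0.19405784 -0.15789533]
```

View pics/side3.png

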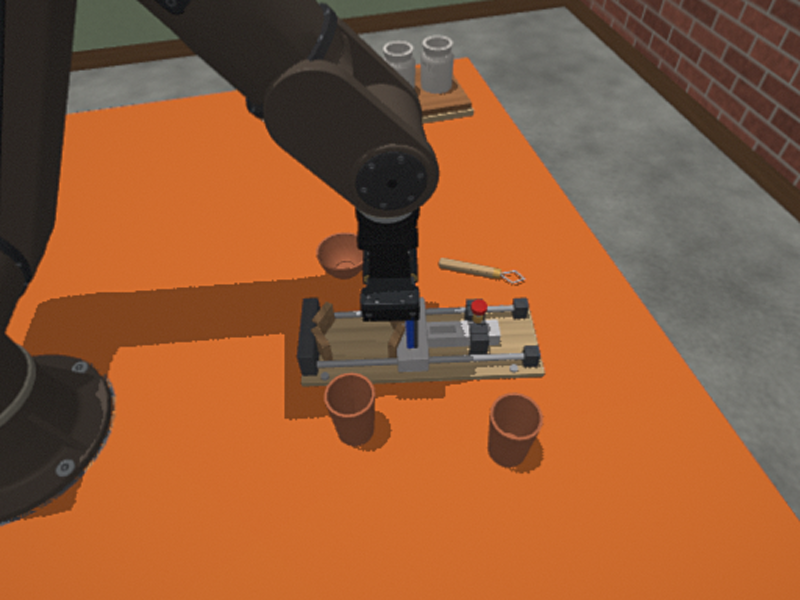

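The side view shows the fingers in front of the plate without contact yet, the cap up at (479,306), and the surroundings untouched. Now I'll ease forward to find contact.

```bash
for i in 1; do python3 -m handwheel '[{"hand":0,"x":0.005,"y":-0.001,"z":0,"spin":0},{"hand":0,"x":0.01,"y":-0.002,"z":0,"spin":0},{"hand":0,"x":0.01,"y":-0.002,"z":0,"spin":0}]'; done
python3 -m handwheel '[{"hand":0,"x":0.005,"y":-0.001,"z":0,"spin":0},{"hand":0,"x":0.01,"y":-0.002,"z":0,"spin":0},{"hand":0,"x":0.01,"y":-0.002,"z":0,"spin":0}]'
python3 -m handwheel '[{"hand":0,"x":0.005,"y":-0.001,"z":0,"spin":0},{"hand":0,"x":0.01,"y":-0.002,"z":0,"spin":0},{"hand":0,"x":0.01,"y":-0.002,"z":0,"spin":0}]'
```

```text
t: 3.43
eef_pos: [545.3, 0.3, 104.6]
tcp_rot: [-3.14, 0.0, 1.333]
ft_force: [-3.6, 0.3, 2.0]
opening: 0.005
t: 3.68
eef_pos: [554.9, -1.7, 104.5]
tcp_rot: [-3.14, 0.0, 1.333]
ft_force: [-4.1, -1.3, 2.4]
opening: 0.007
t: 3.93
eef_pos: [564.8, -3.8, 104.4]
tcp_rot: [-3.14, 0.0, 1.333]
ft_force: [-4.5, -1.8, 1.4]
opening: 0.005
```

```bash
python3 -m handwheel '[{"hand":0,"x":0.005,"y":-0.001,"z":0,"spin":0},{"hand":0,"x":0.01,"y":-0.002,"z":0,"spin":0},{"hand":0,"x":0.015,"y":-0.003,"z":0,"spin":0},{"hand":0,"x":0.02,"y":-0.0045,"z":0,"spin":0},{"hand":0,"x":0.026,"y":-0.006,"z":0,"spin":0},{"hand":0,"x":0.026,"y":-0.006,"z":0,"spin":0},{"hand":0,"x":0.026,"y":-0.006,"z":0,"spin":0},{"hand":0,"x":0.026,"y":-0.006,"z":0,"spin":0}]'
python3 look.py scene 4
```

```text
t: 4.6
eef_pos: [590.0, -9.4, 104.4]
tcp_rot: [-3.139, 0.0, 1.333]
ft_force: [-7.3, -0.5, 2.5]
opening: 0.004
[[377.96875 231.40625]
 [419.6875  265.625  ]
 [372.1875  235.3125 ]
 [413.90625 269.84375]
 [338.4375  309.21875]]
4.65 [589.96285202  -9.36363529 104.42654425] [-3.13894730e+00  2.77828874e-04  1.33319240e+00] 0.008161860572435231 [-6.78303506  0.6052022   1.65323473]
```

View pics/scene4.png

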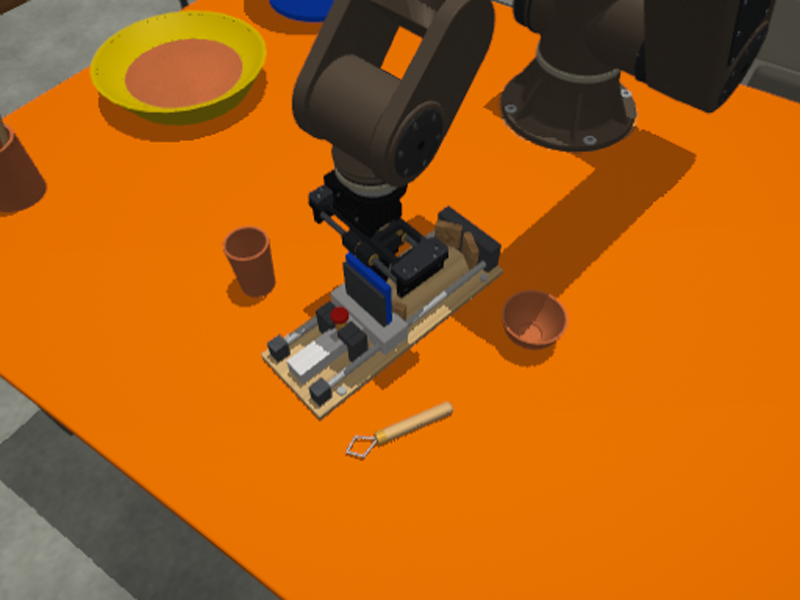

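The plate has moved back: its top edge now runs from about (346,255) to (390,290). The cap looks lower, at (340,316). I'll push 2 mm more for margin, hold, and then back off.

```bash
python3 -m handwheel '[{"hand":0,"x":0.002,"y":-0.0005,"z":0,"spin":0},{"hand":0,"x":0.002,"y":-0.0005,"z":0,"spin":0},{"hand":0,"x":0.002,"y":-0.0005,"z":0,"spin":0},{"hand":0,"x":0.002,"y":-0.0005,"z":0,"spin":0}]'
python3 -m handwheel '[{"hand":0,"x":-0.006,"y":0.0015,"z":0,"spin":0},{"hand":0,"x":-0.012,"y":0.003,"z":0,"spin":0},{"hand":0,"x":-0.018,"y":0.004,"z":0,"spin":0},{"hand":0,"x":-0.024,"y":0.0055,"z":0,"spin":0},{"hand":0,"x":-0.032,"y":0.007,"z":0,"spin":0},{"hand":0,"x":-0.04,"y":0.009,"z":0,"spin":0},{"hand":0,"x":-0.05,"y":0.011,"z":0,"spin":0},{"hand":0,"x":-0.06,"y":0.0135,"z":0,"spin":0},{"hand":0,"x":-0.06,"y":0.0135,"z":0,"spin":0},{"hand":0,"x":-0.06,"y":0.0135,"z":0,"spin":0},{"hand":0,"x":-0.06,"y":0.0135,"z":0,"spin":0},{"hand":0,"x":-0.06,"y":0.0135,"z":0,"spin":0}]'
python3 -m handwheel '[{"hand":0,"x":-0.005,"y":0.001,"z":0.02,"spin":0},{"hand":0,"x":-0.01,"y":0.002,"z":0.05,"spin":0},{"hand":0,"x":-0.02,"y":0.0045,"z":0.08,"spin":0},{"hand":0,"x":-0.03,"y":0.0065,"z":0.12,"spin":0},{"hand":0,"x":-0.05,"y":0.011,"z":0.15,"spin":0},{"hand":0,"x":-0.05,"y":0.011,"z":0.15,"spin":0},{"hand":0,"x":-0.05,"y":0.011,"z":0.15,"spin":0},{"hand":0,"x":-0.05,"y":0.011,"z":0.15,"spin":0}]'
python3 look.py scene 5; python3 - <<'E'
from fit import *
import pickle
c=pickle.load(open("pics/scene5.pkl","rb"));p=[554.75,-1.64,-.2229]
for q in(0,36,50):print(q,(proj(c,world(p,[(5+q,-40,130),(5+q,40,130)]))/.64).round(1).tolist())
print((proj(c,world(p,[(105,0,94),(105,0,84)]))/.64).round(1).tolist())
E
```

```text
t: 4.98
eef_pos: [591.9, -9.9, 104.4]
tcp_rot: [-3.139, 0.0, 1.333]
ft_force: [-7.8, -0.0, 1.9]
opening: 0.004
t: 5.98
eef_pos: [533.7, 3.3, 104.7]
tcp_rot: [3.141, -0.0, 1.333]
ft_force: [-0.2, 0.6, -0.3]
opening: 0.006
t: 6.65
eef_pos: [483.4, 14.4, 254.1]
tcp_rot: [-3.142, -0.0, 1.333]
ft_force: [0.1, 0.2, -0.9]
opening: 0.003
[[377.96875 231.40625]
 [419.6875  265.625  ]
 [372.1875  235.3125 ]
 [413.90625 269.84375]
 [338.4375  309.21875]]
6.7 [483.35155401  14.33197948 253.57338414] [-3.14018949e+00  9.80723877e-05  1.33288291e+00] 0.005598196398837005 [ 0.07958806 -0.21415176  0.13500718]
0 [[375.1, 233.3], [416.8, 267.7]]
36 [[354.4, 247.5], [396.0, 283.2]]
50 [[346.2, 253.1], [387.7, 289.3]]
[[338.5, 309.2], [339.1, 313.6]]
```

View pics/scene5.png

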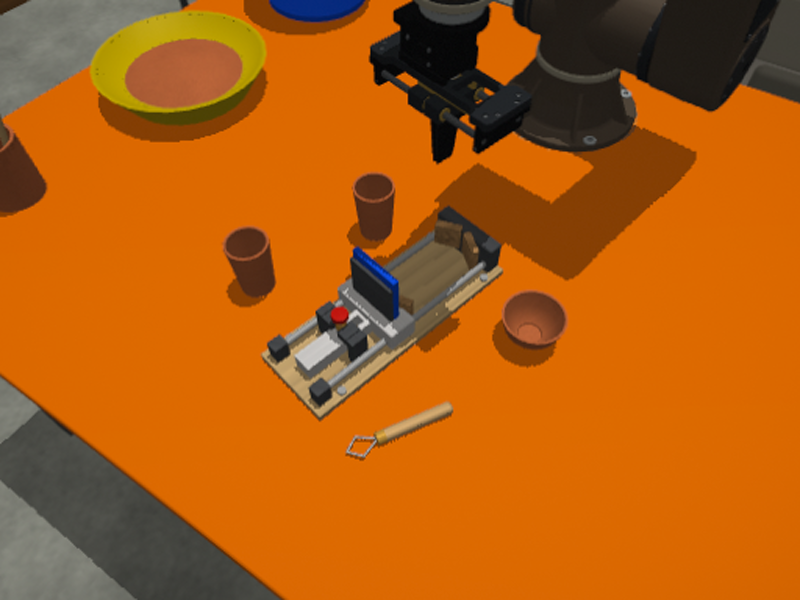

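The plate's top edge is now at (354,249) to (398,284), which matches 36 mm of travel. The cap is at (340,315), so the pin has dropped. The pots and tool are where they were and the hand is clear, so I'm handing in.

```bash
python3 -c "from cell import job_done;print(job_done())"
```

```text
the job is handed in; nothing more can be done
None
```

The jaw is caught half open on the dropped stop pin, and the job is handed in. No verdict is reported, so this rests on my own checks.

**What I did:** With the gripper closed, I pushed the front of the blue plate back to about 50 mm of travel. The force at that point was about 7.8 N. I held it there briefly, backed off, and lifted the hand clear.

**Last checks:**
- **Jaw:** in the final scene picture the plate's top edge matches the position expected at 36 mm of travel, within about 2 px.
- **Pin:** the red cap sits about 4–5 px lower than at the start, as expected for a pin that has dropped 10 mm.
- **Pots and tool:** they look unmoved. I judged this by eye and did not measure it.
- **Hand:** it is clear, with the wrist force near zero. The job took about 6.7 s of the 38 s allowed.

**What failed or disagreed:**
- My first move call was refused because its rows left out some fields. The arm did not move.
- Rough positions for the pots differed by about 12–23 mm between the two cameras. I did not need them for the push.

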